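# Press the standards' stoppers home, weakest first

## Robot

A 6-joint arm with a two-finger parallel gripper is mounted at the origin on the work surface. World frame = base frame: x ahead of the robot, y to its left, z up, the work surface at z = 0. Lengths are in m, angles in rad, forces in N, time in s.
With the tool pointing down it reaches from about 0.35 to 1 m from the base axis. Payload 7.1 kg.
Tool frame: the origin (TCP) lies at the very end of the fingers, on their centre line; the grasp point (between the pads) lies 19 mm behind it; z points along the fingers, y is the line along which they close (so a half turn about z gives the same grasp; the last joint's range is limited). The gripper opens to 85 mm and grips with 20 to 120 N. Pads are 22 mm wide; open, the fingers measure 114 mm over their backs; the gripper's body (76 mm by 85 mm) begins 54 mm behind the grasp point. The pads swing forward as they close: fully open they stand 13 mm farther back than shut.
Start: joints at [1.226, 0.423, 1.63, -0, 1.089, -0.019], TCP at [0.2, 0.592, 0.231] pointing down, gripper open.
Joint ranges: [-3, 3], [-0.9, 2.11], [0.09, 2.58], [-1.31, 4.45], [0.11, 2.69], [-2.54, 2.54]. Speed limits (rad/s): [2.39, 2.39, 3.01, 3.14, 3.14, 3.14].

## Interface

Orientations are given as a unit quaternion [x, y, z, w].
In Python, from workcell import observe, imaging, hand_in, find_in, pinpoint gives the robot as it stands.
- The arm moves only by the shell command python3 -m crank 'ROWS' [OPENING] [FORCE]. ROWS is JSON, a list of rows, each a list of 2 entries, a list of its own where there are three numbers: the shift along the tool's x, y, z in mm, then the turn, a rotation vector about the tool's x, y, z in degrees. In form: [[[tx, ty, tz], [wx, wy, wz]], ...]. A call has 1 to 20 rows; each row shifts and turns the commanded pose from where the row before left it, along the tool's axes as they then stand; what a row does not reach is not made up. A row lasts 1/10 s, in which the tool goes at most 50 mm and 8.59 degrees, less where a joint would pass 70% of its speed; a pose out of reach is approached as far as the arm can. A call with a gripper value outside its range is refused whole. OPENING is the gripper's target within -1 to 1 (shut at 1, half-way at 0, fully open at -1), set as the call begins (- or left out, the last holds). The fingers move at their own pace and stop on an object; FORCE is the grip in N (left out, the last holds). Time passes only in rows, so rows that do not move let the fingers close. It gives the time, the measured TCP pose, the force, the opening and the grip force at its end, in the units of the state.
- observe(): the state, without advancing time (a new reading comes with each control period).
- imaging.grab_frame(name): name is "side" or "top" or "wrist"; returns (picture, depth): 420x560x3 uint8, blue, green, red; 420x560 float32, m along the optical axis (not along the pixel's ray), 0 where there is no reading.
- imaging.camera_params(name): a dict with "camera_matrix" (3x3 intrinsics, pixels), "eye" and "orientation" of the camera in the world; the wrist camera has in their place "hand_eye" (4x4, takes a point from camera to tool coordinates, whose origin is the TCP and whose axes are the flange's). Camera axes: x right, y up, looking along -z (the intrinsics and any distortion apply to the point x, -y, -z); pixel columns grow to the right and rows downward; lengths in m; the calibration is good to about 2 mm. A picture is of the moment at which its call begins: read the wrist's pose just before it. camera_params takes no time and is no camera call.
- hand_in(): hands the job in; it is judged then, once.
Trained networks look in the newest picture that a camera, given by its name, has taken for a name from the list of things; names that differ only in an ending like _2 or _b are one class to them, and where a whole thing is asked for, a point or a joint stands for the part that bears it (a point fixed in the world has none). Each returns a list of dicts, best first, with "confidence" (0 to 1); they miss things now and then, are a little off and sometimes report something else, mostly with a low value. They report only what shows in the picture. A call takes as long as a camera call. They do not tell look-alikes from the thing itself.
- find_in(target, camera): "xy" ([column, row] in pixels, amid what is visible of it).
- pinpoint(target, camera): "xy" ([column, row] in pixels: a listed point, or the origin of a listed thing).
The state is a dict: "time": time; "q": joint angles; "joint_vel": joint speeds; "joint_torque": joint torques, N m; "ee_pos": TCP position; "tcp_rot": TCP orientation; "ft_force": force on the tool from outside, world axes, zero at the start; "ft_torque": the same for the moment, N m; "gripper_width": opening from 0.0 (shut) to 1.0 (fully open); "finger_force": force on a finger pad.
Only numpy, scipy, OpenCV 4.12 (cv2) and the standard library are available. Lean on these libraries where they do the work, as an engineer would, in place of code of your own. Each camera call takes 0.05 s, during which the arm holds its last target. There are 200 camera calls.

## Task

Three bottles of calibration standard in the rack have their stoppers standing proud: with the fingertips press each stopper down gently until it is fully home, first the blue, then the yellow, then the red, and never go back to touch an earlier one or touch a later one too soon, so that nothing is carried from one standard to the next. The bottle with the black stopper is already closed: do not touch it. Do not grip, lift or tip any bottle, and leave everything else on the bench where it stands.

Things in the scene. Friction and masses are not known exactly. Their poses are not given: they have to be found in the camera images.
- rack: light grey block, 180 x 180 mm, 45 mm tall, fixed to the bench; origin at the centre of its underside, z up. Four round wells 48 mm across, centred 41 mm either way along its x and y; their floors are 15 mm above the bench
- bottle_blue: loose white plastic bottle with a blue stopper and a blue band, 46 mm across, rim 105 mm above its underside, 140 to 280 g; stands in a well of the rack with about 1 mm play. Origin at the centre of its underside, z up
- top_blue (a point): centre of the flat top of the blue stopper; the head is a disc 32 mm across and 14 mm thick, its blue upper part of soft rubber that yields about 1 mm per 3.5 N (6 mm at most) and springs back; the point moves down with the stopper, and is 129 mm above the bottle's underside at joint 0, 119 mm when home
- stopper_blue (a joint): how far the blue stopper is pushed in (m): 0 = standing 10 mm proud, 0.010 = fully home against the bottle's rim (firm stop). Starts between 0 and 0.0025; slides at about 3 N, stays where it is left, does not spring back
- bottle_yellow: loose white plastic bottle with a yellow stopper and a yellow band, 46 mm across, rim 105 mm above its underside, 140 to 280 g; stands in a well of the rack with about 1 mm play. Origin at the centre of its underside, z up
- top_yellow (a point): centre of the flat top of the yellow stopper; the head is a disc 32 mm across and 14 mm thick, its yellow upper part of soft rubber that yields about 1 mm per 3.5 N (6 mm at most) and springs back; the point moves down with the stopper, and is 129 mm above the bottle's underside at joint 0, 119 mm when home
- stopper_yellow (a joint): how far the yellow stopper is pushed in (m): 0 = standing 10 mm proud, 0.010 = fully home against the bottle's rim (firm stop). Starts between 0 and 0.0025; slides at about 3 N, stays where it is left, does not spring back
- bottle_red: loose white plastic bottle with a red stopper and a red band, 46 mm across, rim 105 mm above its underside, 140 to 280 g; stands in a well of the rack with about 1 mm play. Origin at the centre of its underside, z up
- top_red (a point): centre of the flat top of the red stopper; the head is a disc 32 mm across and 14 mm thick, its red upper part of soft rubber that yields about 1 mm per 3.5 N (6 mm at most) and springs back; the point moves down with the stopper, and is 129 mm above the bottle's underside at joint 0, 119 mm when home
- stopper_red (a joint): how far the red stopper is pushed in (m): 0 = standing 10 mm proud, 0.010 = fully home against the bottle's rim (firm stop). Starts between 0 and 0.0025; slides at about 3 N, stays where it is left, does not spring back
- bottle_black: loose white plastic bottle with a black stopper and a black band, 46 mm across, rim 105 mm above its underside, 140 to 280 g; stands in a well of the rack with about 1 mm play. Origin at the centre of its underside, z up
- top_black (a point): centre of the flat top of the black stopper; the head is a disc 32 mm across and 14 mm thick, its black upper part of soft rubber that yields about 1 mm per 3.5 N (6 mm at most) and springs back; the point moves down with the stopper, and is 129 mm above the bottle's underside at joint 0, 119 mm when home
- stopper_black (a joint): how far the black stopper is pushed in (m): 0 = standing 10 mm proud, 0.010 = fully home against the bottle's rim (firm stop). Starts home
- beaker: bystander: clear glass beaker, 68 mm across, 85 mm tall; loose. Origin at the centre of its underside
- jar: bystander: brown glass jar with white lid, 52 mm across, 70 mm tall; loose. Origin at the centre of its underside
- marker: bystander: white and green marker pen lying flat, 140 mm long, 16 mm thick; loose. Origin under its middle, x along it
- vial: bystander: small clear glass vial with green lid, 26 mm across, 50 mm tall; loose. Origin at the centre of its underside
Things that resemble listed ones, but are neither listed nor needed, are in the scene too. Leave any purple look-alike of the bottle_black alone.

How it is judged:
On the way, in this order (a step that is already met when the one before it is completed fails the run):
1. the blue stopper is pressed home (value of joint stopper_blue above 0.008 m), for 0.1 s.
2. the yellow stopper is pressed home (value of joint stopper_yellow above 0.008 m), for 0.1 s.
3. the red stopper is pressed home (value of joint stopper_red above 0.008 m), for 0.1 s.
At the end, for the whole second after the job is handed in: All four stoppers are home (within 2 mm), every bottle stands upright (within 0.15 rad), at rest, on the floor of its well (within 4 mm), and no bystander has moved more than 30 mm (value of joint each of stopper_blue, stopper_yellow, stopper_red, stopper_black above 0.008 m and angle between each of bottle_blue, bottle_yellow, bottle_red, bottle_black's own z axis and vertical below 0.15 rad and z of each of bottle_blue, bottle_yellow, bottle_red, bottle_black in the frame of rack below 0.019 m and linear speed of each of bottle_blue, bottle_yellow, bottle_red, bottle_black below 0.02 m/s and distance of each of beaker, jar, marker, vial from where it was at the start of the episode below 0.03 m); the robot touches nothing.
It fails at once if a bottle or stopper is touched out of turn: before the earlier stoppers are home, or again once the next stopper has been pressed ((value of joint stopper_blue below 0.008 m and (contact force between the fingers and bottle_yellow above 0.5 N or contact force between the fingers and bottle_red above 0.5 N)) or (value of joint stopper_yellow below 0.008 m and contact force between the fingers and bottle_red above 0.5 N) or (value of joint stopper_yellow above 0.004 m and contact force between the fingers and bottle_blue above 0.5 N) or (value of joint stopper_red above 0.004 m and contact force between the fingers and bottle_yellow above 0.5 N)).
It fails at once if the black-stoppered bottle is touched (contact force between the fingers and bottle_black above 0.5 N).
It fails at once if a bottle is pressed with more than 30 N (contact force between the fingers and bottle_blue above 30 N or contact force between the fingers and bottle_yellow above 30 N or contact force between the fingers and bottle_red above 30 N or contact force between the fingers and bottle_black above 30 N).
It fails at once if a bottle is lifted (more than 10 mm) or tipped (more than 0.25 rad) (z of any of bottle_blue, bottle_yellow, bottle_red, bottle_black in the frame of rack above 0.025 m or angle between any of bottle_blue, bottle_yellow, bottle_red, bottle_black's own z axis and vertical above 0.25 rad).
It fails at once if a bystander is moved by more than 30 mm (distance of any of beaker, jar, marker, vial from where it was at the start of the episode above 0.03 m).
It also fails if it takes over 54 s, if anything falls off the work surface, if the arm or the gripper's body presses on something with over 40 N, if the wrist force passes 120 N, or if a joint passes its speed limit or range.

## Working session

There is one attempt and no reset: what is moved stays moved. The work goes in short steps, Python scripts to look and compute and a shell command to move; the robot and the scene stay as the last step left them, time stands still between calls to the robot, and variables do not carry over. Pictures are saved under pics/ and viewed, at most 10 in all, crops included, and the job is handed in when it is done.

```bash
mkdir -p pics
cat > h.py <<'E'
import numpy as np, cv2
from scipy.spatial.transform import Rotation as R
from workcell import observe, imaging, hand_in, find_in, pinpoint
def cam(name, s=None):
    p=imaging.camera_params(name); K=np.array(p["camera_matrix"])
    if name=="wrist":
        T=np.eye(4); T[:3,:3]=R.from_quat(s["tcp_rot"]).as_matrix(); T[:3,3]=s["ee_pos"]
        T=T@np.array(p["hand_eye"]); return K,T[:3,:3],T[:3,3],p
    o=np.array(p["orientation"]); M=R.from_quat(o).as_matrix() if o.size==4 else o
    return K,M,np.array(p["eye"]),p
def world(name,xy,d,s=None):
    K,M,e,_=cam(name,s); u,v=xy
    x=(u-K[0,2])/K[0,0]*d; y=(v-K[1,2])/K[1,1]*d
    return M@np.array([x,-y,-d])+e
def onplane(name,xy,z,s=None):
    K,M,e,_=cam(name,s); a=world(name,xy,1.0,s); return e+(a-e)*(z-e[2])/(a[2]-e[2])
E
python3 - <<'E'
from h import *
s=observe(); print({k:np.round(v,3) for k,v in s.items()})
for c in ["top","side"]:
    im,d=imaging.grab_frame(c); cv2.imwrite(f"pics/{c}0.png",im)
    print(c,imaging.camera_params(c))
    for n in ["blue","yellow","red","black"]:
        for r in pinpoint("top_"+n,c)[:3]:
            u,v=r["xy"]; dd=float(d[int(round(v)),int(round(u))])
            print(c,n,np.round(r["xy"],1),round(r["confidence"],2),np.round(world(c,(u,v),dd),4), np.round(onplane(c,(u,v),.142),4))
E
```

```text
{'time': np.float64(0.0), 'q': array([ 1.226,  0.424,  1.631, -0.   ,  1.089, -0.019]), 'joint_vel': array([-0.   ,  0.001, -0.001,  0.003, -0.001, -0.001]), 'joint_torque': array([ 2.0000e-03, -5.5737e+01, -2.8176e+01,  0.0000e+00,  7.0000e-03,
       -0.0000e+00]), 'ee_pos': array([0.2  , 0.592, 0.231]), 'tcp_rot': array([ 0.162,  0.987, -0.001, -0.   ]), 'ft_force': array([ 0.682,  0.171, -0.566]), 'ft_torque': array([-0.015, -0.01 , -0.033]), 'finger_force': np.float64(0.0), 'gripper_width': np.float64(1.002)}
top {'camera_matrix': array([[506.22991836,   0.        , 287.43306843],
       [  0.        , 506.22991836, 212.18860529],
       [  0.        ,   0.        ,   1.        ]]), 'eye': array([0.45160055, 0.0541544 , 0.91596426]), 'orientation': array([-0.05925811,  0.05350159,  0.71435896, -0.69521027])}
top blue [289.  247.6] 0.55 [0.5212 0.0579 0.1435] [0.5213 0.0579 0.142 ]
top yellow [219.9 210. ] 0.84 [0.5822 0.1631 0.1449] [0.5827 0.1635 0.142 ]
top red [234.  262.8] 0.65 [0.5005 0.1427 0.1396] [0.5004 0.1424 0.142 ]
top black [268.1 199.8] 0.68 [0.5977 0.0886 0.1361] [0.5966 0.0884 0.142 ]
top black [235.7 113.9] 0.55 [0.7437 0.1391 0.1263] [0.7379 0.1374 0.142 ]
side {'camera_matrix': array([[439.82745885,   0.        , 287.87268241],
       [  0.        , 439.82745885, 203.18545054],
       [  0.        ,   0.        ,   1.        ]]), 'eye': array([0.34074247, 0.62946784, 0.66176197]), 'orientation': array([-0.08091607,  0.40587295,  0.88888822, -0.19646241])}
side blue [326.5 201.8] 0.49 [0.5187 0.0518 0.1431] [0.5191 0.0506 0.142 ]
side yellow [267.6 229.4] 0.65 [0.5827 0.1614 0.1437] [0.5835 0.1598 0.142 ]
side red [315.  236.4] 0.7 [0.5057 0.1397 0.1408] [0.5053 0.1409 0.142 ]
side black [275.2 202.6] 0.77 [0.6062 0.0834 0.1331] [0.6018 0.0925 0.142 ]
side black [192.7 196.8] 0.63 [0.7539 0.1308 0.1293] [0.7441 0.1427 0.142 ]
```

Run:
```python
from h import *
im=cv2.imread("pics/top0.png"); 
a=cv2.resize(im[80:290,160:370],(590,590),interpolation=cv2.INTER_CUBIC); cv2.imwrite("pics/topc.png",a)
```

```text
(no output)
```

View pics/top0.png

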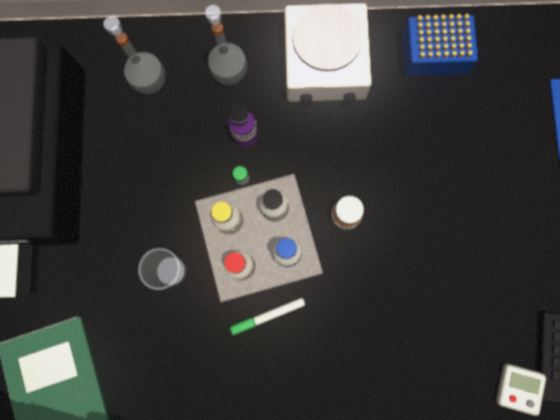

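View pics/topc.png

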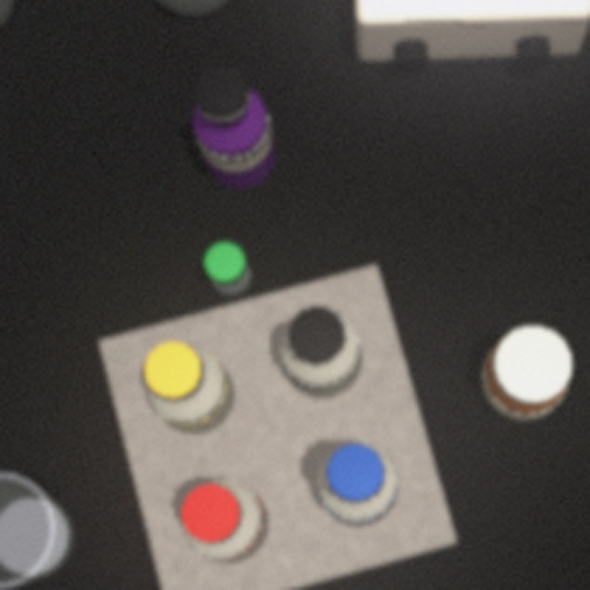

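View pics/side0.png

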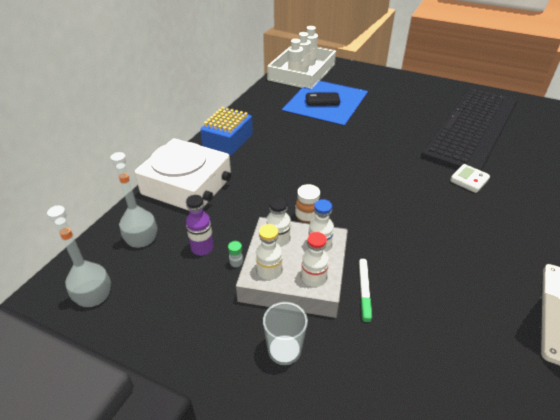

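Seen: the top view shows the stoppers at blue (286,248), yellow (222,211), red (235,262) and black (272,200). The possible mix-ups are the purple bottle with a black cap (241,125), the blue tip box (440,35), the blue pad in the side view and the green vial (240,175). Only the three rack stoppers with matching bands fit the description.

```bash
cat >> h.py <<'E'
def tops(c,im,d,s=None,zs=(.144,.144,.144)):
    hsv=cv2.cvtColor(im,cv2.COLOR_BGR2HSV); out={}
    rg={"blue":(105,125),"yellow":(22,35),"red":(0,8)}
    for n,(a,b) in rg.items():
        m=cv2.inRange(hsv,(a,130,70),(b,255,255))
        best=None
        k,l,st,ce=cv2.connectedComponentsWithStats(m)
        for i in range(1,k):
            if st[i,4]<100: continue
            dd=float(np.median(d[l==i])); w=world(c,ce[i],dd,s)
            if .1<w[2]<.17: print(c,n,np.round(ce[i],1),st[i,4],"depth",np.round(w,4),"plane.143",np.round(onplane(c,ce[i],.143,s),4))
E
python3 - <<'E'
from h import *
for c in ["top","side"]:
    im,d=imaging.grab_frame(c); tops(c,im,d)
s=observe(); print(R.from_quat(s["tcp_rot"]).as_matrix().round(3)); print(imaging.camera_params("wrist"))
E
python3 -m crank '[[[0,0,-5],[0,0,0]]]' 1 20
```

```text
top blue [286.  247.6] 267 depth [0.5213 0.0625 0.1435] plane.143 [0.5213 0.0625 0.143 ]
top yellow [221.1 211.5] 294 depth [0.5801 0.1615 0.143 ] plane.143 [0.5801 0.1615 0.143 ]
top red [234.5 262.1] 322 depth [0.5015 0.1417 0.1413] plane.143 [0.5013 0.1415 0.143 ]
side blue [323.  205.8] 201 depth [0.5202 0.0659 0.1442] plane.143 [0.5206 0.0646 0.143 ]
side red [316.5 239.6] 234 depth [0.5003 0.1464 0.1418] plane.143 [0.5    0.1475 0.143 ]
[[-0.947  0.32  -0.   ]
 [ 0.32   0.947 -0.   ]
 [ 0.    -0.    -1.   ]]
{'camera_matrix': array([[352.17524387,   0.        , 278.15212186],
       [  0.        , 352.17524387, 213.18176072],
       [  0.        ,   0.        ,   1.        ]]), 'hand_eye': array([[-4.51629696e-04,  9.50528013e-01,  3.10638525e-01,
         7.94946224e-02],
       [ 9.99999864e-01,  5.09939594e-04, -1.06497524e-04,
         1.00748682e-03],
       [-2.59635763e-04,  3.10638435e-01, -9.50528114e-01,
        -1.43093660e-01],
       [ 0.00000000e+00,  0.00000000e+00,  0.00000000e+00,
         1.00000000e+00]])}
time: 0.7
ee_pos: [0.1998, 0.5917, 0.2358]
tcp_rot: [0.162, 0.987, -0.001, -0.0]
ft_force: [0.3, -0.1, 0.3]
gripper_width: 0.856
finger_force: 0.0
```

```bash
python3 -m crank '[[[-10,-8,0],[0,0,0]],[[-20,-17,0],[0,0,0]],[[-26,-22,0],[0,0,0]],[[-26,-22,0],[0,0,0]],[[-26,-22,0],[0,0,0]],[[-26,-22,0],[0,0,0]],[[-26,-22,0],[0,0,0]],[[-26,-22,0],[0,0,0]],[[-26,-22,0],[0,0,0]],[[-26,-22,0],[0,0,0]],[[-26,-22,0],[0,0,0]],[[-26,-22,0],[0,0,0]],[[-26,-22,0],[0,0,0]],[[-26,-22,0],[0,0,0]],[[-26,-22,0],[0,0,0]],[[-26,-22,0],[0,0,0]],[[-26,-22,0],[0,0,0]],[[-26,-22,0],[0,0,0]],[[-20,-17,0],[0,0,0]],[[-8,-5,0],[0,0,0]]]' 1 20
cat > look.py <<'E'
from h import *
import sys
s=observe(); im,d=imaging.grab_frame("wrist"); cv2.imwrite(f"pics/{sys.argv[1]}.png",im)
M=R.from_quat(s["tcp_rot"]).as_matrix(); print(np.round(s["ee_pos"],4),np.round(M,3).tolist(),s["ft_force"],s["time"])
tops("wrist",im,d,s)
for a in [(.5213,.0625),(.5801,.1615),(.5014,.1416)]:
    print("tool delta mm",np.round(M.T@(np.array([*a,.144])-s["ee_pos"])*1000,1))
E
python3 look.py w1
```

```text
time: 2.7
ee_pos: [0.5221, 0.0599, 0.2366]
tcp_rot: [0.163, 0.987, -0.0, 0.0]
ft_force: [0.2, 0.1, -0.6]
gripper_width: 0.004
finger_force: 0.0
[0.5221 0.0599 0.2366] [[-0.947, 0.322, 0.001], [0.322, 0.947, -0.0], [-0.001, -0.0, -1.0]] [ 0.24180824  0.13735766 -0.62995692] 2.7
wrist yellow [435.  243.9] 1497 depth [0.5793 0.1618 0.1436] plane.143 [0.5796 0.162  0.143 ]
wrist red [382.2 149.3] 1712 depth [0.5006 0.1419 0.142 ] plane.143 [0.5004 0.1417 0.143 ]
tool delta mm [ 1.6  2.2 92.6]
tool delta mm [-22.1 114.9  92.6]
tool delta mm [46.  70.7 92.5]
```

View pics/w1.png

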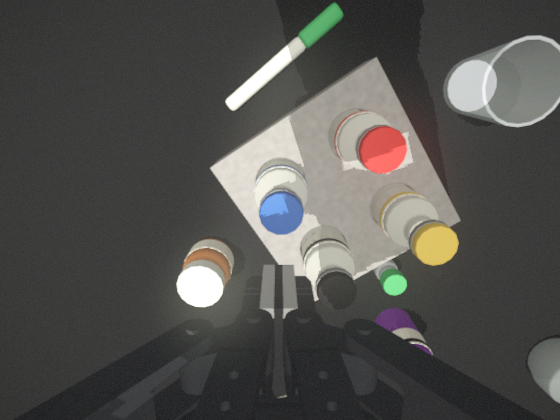

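The wrist view shows blue (281,213), red (382,149), yellow (435,244) and black (336,287), with the shut fingers at (279,270). Red and yellow agree with the top view within 1–2 mm.

```bash
python3 -m crank '[[[0.8,1.1,4],[0,0,0]],[[0.8,1.1,9],[0,0,0]],[[0,0,14],[0,0,0]],[[0,0,14],[0,0,0]],[[0,0,12],[0,0,0]],[[0,0,9],[0,0,0]],[[0,0,6],[0,0,0]],[[0,0,4],[0,0,0]],[[0,0,2],[0,0,0]],[[0,0,0],[0,0,0]],[[0,0,0],[0,0,0]]]'; sed -i 's/(105,125)/(100,130)/' h.py; python3 look.py w2
```

```text
time: 3.85
ee_pos: [0.5208, 0.065, 0.1627]
tcp_rot: [0.162, 0.987, 0.0, 0.0]
ft_force: [-0.3, -0.5, 0.2]
gripper_width: -0.002
finger_force: 0.0
[0.5208 0.065  0.1627] [[-0.947, 0.32, 0.001], [0.32, 0.947, 0.0], [-0.001, 0.0, -1.0]] [-0.28534438 -0.51823847  0.23079827] 3.85
wrist blue [271.9 258.1] 1309 depth [0.5173 0.0639 0.1445] plane.143 [0.518  0.0637 0.143 ]
wrist yellow [483.7 302.5] 2851 depth [0.5782 0.1615 0.1433] plane.143 [0.5785 0.1616 0.143 ]
wrist red [416.  176.2] 3495 depth [0.5001 0.142  0.1419] plane.143 [0.4997 0.1416 0.143 ]
tool delta mm [-1.2 -2.2 18.7]
tool delta mm [-25.2 110.4  18.7]
tool delta mm [43.  66.4 18.7]
```

View pics/w2.png

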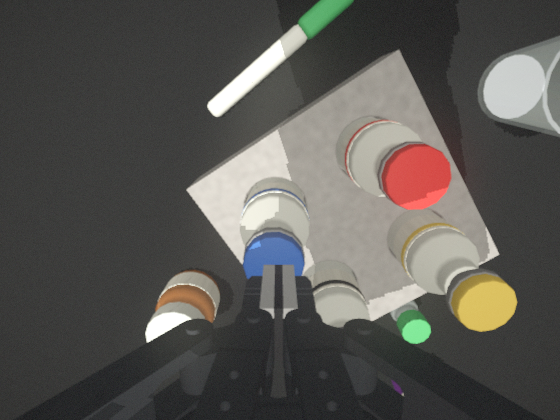

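The fingers at (278,270) sit over the blue stopper (273,258) and the neighbours are clear. I'll shift slightly and start pressing.

```bash
python3 -m crank '[[[0,-1,4],[0,0,0]],[[0,-1,5],[0,0,0]],[[0,0,3],[0,0,0]],[[0,0,2],[0,0,0]],[[0,0,2],[0,0,0]],[[0,0,2],[0,0,0]],[[0,0,2],[0,0,0]],[[0,0,2],[0,0,0]],[[0,0,1.5],[0,0,0]],[[0,0,1.5],[0,0,0]],[[0,0,1],[0,0,0]],[[0,0,1],[0,0,0]],[[0,0,0],[0,0,0]],[[0,0,0],[0,0,0]]]'
```

```text
time: 5.3
ee_pos: [0.52, 0.0631, 0.1353]
tcp_rot: [0.162, 0.987, -0.0, 0.0]
ft_force: [-0.1, 0.6, 0.7]
gripper_width: 0.001
finger_force: 1.1
```

```bash
python3 -m crank '[[[0,0,1],[0,0,0]],[[0,0,1],[0,0,0]],[[0,0,0],[0,0,0]],[[0,0,0],[0,0,0]]]';python3 -m crank '[[[0,0,1],[0,0,0]],[[0,0,0],[0,0,0]],[[0,0,0],[0,0,0]]]'
```

```text
time: 5.7
ee_pos: [0.5199, 0.0631, 0.1333]
tcp_rot: [0.162, 0.987, 0.0, 0.0]
ft_force: [-0.5, -0.4, 2.7]
gripper_width: -0.001
finger_force: 1.3
time: 6.0
ee_pos: [0.5201, 0.0631, 0.1325]
tcp_rot: [0.162, 0.987, 0.0, 0.0]
ft_force: [-0.1, 0.0, 4.9]
gripper_width: 0.001
finger_force: 2.6
```

```bash
python3 -m crank '[[[0,0,1],[0,0,0]],[[0,0,0],[0,0,0]],[[0,0,0],[0,0,0]]]';python3 -m crank '[[[0,0,1],[0,0,0]],[[0,0,0],[0,0,0]],[[0,0,0],[0,0,0]]]'
```

```text
time: 6.3
ee_pos: [0.5202, 0.0631, 0.1318]
tcp_rot: [0.162, 0.987, 0.0, 0.0]
ft_force: [-1.0, -0.6, 6.2]
gripper_width: 0.006
finger_force: 3.8
time: 6.6
ee_pos: [0.5204, 0.0631, 0.1311]
tcp_rot: [0.162, 0.987, 0.0, 0.001]
ft_force: [-2.0, 0.3, 9.8]
gripper_width: -0.001
finger_force: 5.1
```

Blue is home: about 10 N with the TCP at 0.1311, so the unloaded top is about 0.134. Retract and go above yellow.

```bash
python3 -m crank '[[[0,0,-3],[0,0,0]],[[0,0,-8],[0,0,0]],[[0,0,-14],[0,0,0]],[[0,0,-16],[0,0,0]],[[0,0,-14],[0,0,0]],[[-2,9,-5],[0,0,0]],[[-4,17,0],[0,0,0]],[[-5,21,0],[0,0,0]],[[-5,21,0],[0,0,0]],[[-4,21,0],[0,0,0]],[[-3,15,0],[0,0,0]],[[-1.5,8.5,0],[0,0,0]],[[0,0,0],[0,0,0]],[[0,0,0],[0,0,0]]]'; python3 look.py w3
```

```text
time: 8.0
ee_pos: [0.5787, 0.1617, 0.1899]
tcp_rot: [0.162, 0.987, -0.0, -0.0]
ft_force: [0.0, 0.3, -0.5]
gripper_width: 0.002
finger_force: 0.0
[0.5787 0.1617 0.1899] [[-0.947, 0.32, -0.001], [0.32, 0.947, -0.0], [0.001, -0.001, -1.0]] [ 0.02753372  0.29024992 -0.52223803] 8.0
wrist blue [ 88.8 198. ] 2392 depth [0.5208 0.065  0.134 ] plane.143 [0.52   0.0706 0.143 ]
wrist yellow [281.2 243.3] 1786 depth [0.5802 0.164  0.1438] plane.143 [0.5805 0.1639 0.143 ]
wrist red [196.8 121.8] 2819 depth [0.5011 0.1437 0.1421] plane.143 [0.5011 0.144  0.143 ]
tool delta mm [  22.6 -112.3   46. ]
tool delta mm [-1.5  0.3 45.9]
tool delta mm [ 66.8 -43.7  45.9]
```

View pics/w3.png

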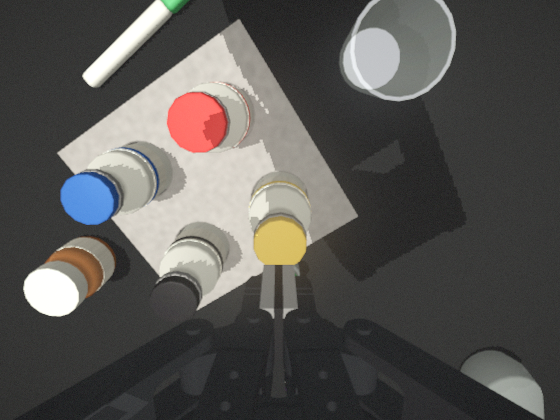

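Blue's top is at 0.134, so it is home. Yellow (281,243) lies right under the fingers. Press it.

```bash
python3 -m crank '[[[-0.5,1,5],[0,0,0]],[[0,0,9],[0,0,0]],[[0,0,11],[0,0,0]],[[0,0,8],[0,0,0]],[[0,0,5],[0,0,0]],[[0,0,3],[0,0,0]],[[0,0,2],[0,0,0]],[[0,0,2],[0,0,0]],[[0,0,2],[0,0,0]],[[0,0,2],[0,0,0]],[[0,0,2],[0,0,0]],[[0,0,2],[0,0,0]],[[0,0,1.5],[0,0,0]],[[0,0,1],[0,0,0]],[[0,0,0],[0,0,0]],[[0,0,0],[0,0,0]]]';python3 -m crank '[[[0,0,1],[0,0,0]],[[0,0,1],[0,0,0]],[[0,0,0],[0,0,0]],[[0,0,0],[0,0,0]]]'
```

```text
time: 9.65
ee_pos: [0.5801, 0.1627, 0.1349]
tcp_rot: [0.162, 0.987, 0.0, 0.0]
ft_force: [-0.1, 0.7, 3.2]
gripper_width: -0.001
finger_force: 1.1
time: 10.05
ee_pos: [0.5801, 0.1627, 0.1329]
tcp_rot: [0.162, 0.987, 0.0, 0.0]
ft_force: [1.0, -0.8, 3.8]
gripper_width: -0.003
finger_force: 1.9
```

```bash
python3 -m crank '[[[0,0,1],[0,0,0]],[[0,0,1],[0,0,0]],[[0,0,0],[0,0,0]],[[0,0,0],[0,0,0]]]';python3 -m crank '[[[0,0,0.7],[0,0,0]],[[0,0,0],[0,0,0]],[[0,0,0],[0,0,0]]]'
```

```text
time: 10.45
ee_pos: [0.5803, 0.1627, 0.1315]
tcp_rot: [0.162, 0.987, 0.0, 0.0]
ft_force: [-1.5, -0.1, 7.9]
gripper_width: 0.003
finger_force: 4.3
time: 10.75
ee_pos: [0.5804, 0.1627, 0.131]
tcp_rot: [0.162, 0.987, 0.0, 0.0]
ft_force: [-1.2, -0.7, 10.8]
gripper_width: 0.002
finger_force: 5.1
```

Yellow is home too (same height and force). Retract and go over red.

```bash
python3 -m crank '[[[0,0,-3],[0,0,0]],[[0,0,-8],[0,0,0]],[[0,0,-14],[0,0,0]],[[0,0,-16],[0,0,0]],[[0,0,-14],[0,0,0]],[[6,-4,-5],[0,0,0]],[[12,-8,0],[0,0,0]],[[15,-9.5,0],[0,0,0]],[[15,-9.5,0],[0,0,0]],[[12,-8,0],[0,0,0]],[[8.5,-5.5,0],[0,0,0]],[[0,0,0],[0,0,0]],[[0,0,0],[0,0,0]]]'; python3 look.py w4
```

```text
time: 12.05
ee_pos: [0.5012, 0.1425, 0.1904]
tcp_rot: [0.162, 0.987, 0.0, 0.0]
ft_force: [-0.0, 1.0, -0.1]
gripper_width: 0.001
finger_force: 0.0
[0.5012 0.1425 0.1904] [[-0.947, 0.32, 0.001], [0.32, 0.947, 0.0], [-0.001, 0.0, -1.0]] [-0.04972872  0.9617547  -0.11995466] 12.05
wrist blue [171.  297.1] 1689 depth [0.5198 0.0643 0.1341] plane.143 [0.5156 0.0689 0.143 ]
wrist yellow [340.3 316. ] 558 depth [0.5691 0.164  0.1334] plane.143 [0.5622 0.1642 0.143 ]
wrist red [277.1 238. ] 2082 depth [0.4998 0.1434 0.1421] plane.143 [0.4994 0.1435 0.143 ]
tool delta mm [-44.6 -69.4  46.4]
tool delta mm [-68.7  43.2  46.4]
tool delta mm [-0.5 -0.8 46.4]
```

View pics/w4.png

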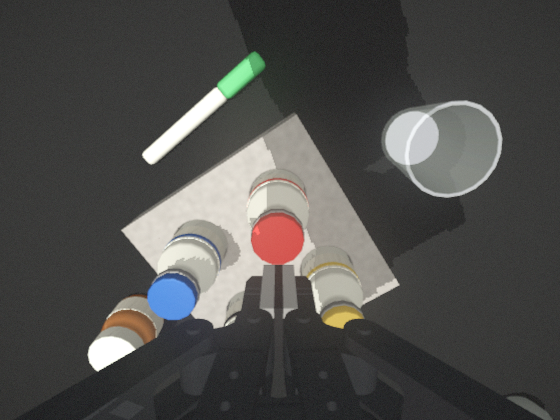

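Blue and yellow tops are both at about 0.134. Red (277,238) lies under the fingers, with its top at 0.142. Press it.

```bash
python3 -m crank '[[[0.5,0,5],[0,0,0]],[[0,0,9],[0,0,0]],[[0,0,11],[0,0,0]],[[0,0,8],[0,0,0]],[[0,0,5],[0,0,0]],[[0,0,3],[0,0,0]],[[0,0,2],[0,0,0]],[[0,0,2],[0,0,0]],[[0,0,2],[0,0,0]],[[0,0,2],[0,0,0]],[[0,0,2],[0,0,0]],[[0,0,2],[0,0,0]],[[0,0,1.5],[0,0,0]],[[0,0,1],[0,0,0]],[[0,0,1],[0,0,0]],[[0,0,1],[0,0,0]],[[0,0,0],[0,0,0]],[[0,0,0],[0,0,0]]]';python3 -m crank '[[[0,0,1],[0,0,0]],[[0,0,1],[0,0,0]],[[0,0,0],[0,0,0]],[[0,0,0],[0,0,0]]]'
```

```text
time: 13.9
ee_pos: [0.5005, 0.1426, 0.1328]
tcp_rot: [0.162, 0.987, 0.0, 0.0]
ft_force: [-0.2, 0.7, 5.1]
gripper_width: -0.001
finger_force: 2.2
time: 14.3
ee_pos: [0.5007, 0.1427, 0.1312]
tcp_rot: [0.162, 0.987, 0.0, 0.0]
ft_force: [-1.1, -0.4, 9.8]
gripper_width: -0.001
finger_force: 4.7
```

Red is at the same height and force as the other two when home. Retract well clear and verify.

```bash
python3 -m crank '[[[0,0,-3],[0,0,0]],[[0,0,-8],[0,0,0]],[[0,0,-14],[0,0,0]],[[0,0,-20],[0,0,0]],[[0,0,-20],[0,0,0]],[[6,0,-20],[0,0,0]],[[15,0,-14],[0,0,0]],[[20,0,-6],[0,0,0]],[[15,0,0],[0,0,0]],[[6,0,0],[0,0,0]],[[0,0,0],[0,0,0]],[[0,0,0],[0,0,0]],[[0,0,0],[0,0,0]],[[0,0,0],[0,0,0]]]'; python3 look.py w5
```

```text
time: 15.7
ee_pos: [0.442, 0.1622, 0.2353]
tcp_rot: [0.162, 0.987, -0.0, -0.0]
ft_force: [0.4, -0.7, -1.0]
gripper_width: 0.001
finger_force: 0.0
[0.442  0.1622 0.2353] [[-0.947, 0.32, -0.0], [0.32, 0.947, -0.0], [0.0, -0.0, -1.0]] [ 0.39155772 -0.70179699 -0.99615338] 15.7
tool delta mm [-107.1  -69.    91.3]
tool delta mm [-131.1   43.6   91.3]
tool delta mm [-62.9  -0.5  91.3]
```

View pics/w5.png

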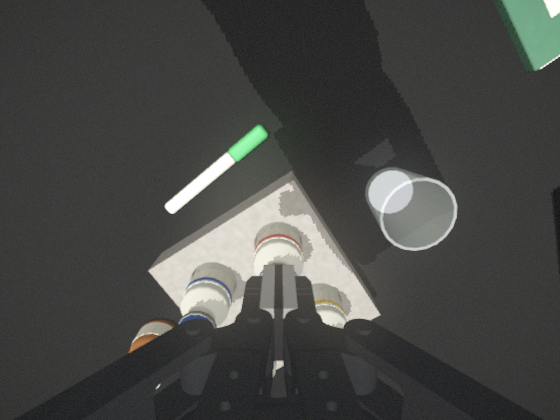

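The fingers hide the tops in this view, so check from the fixed cameras.

Run:
```python
from h import *
for c in ["side","top"]:
    im,d=imaging.grab_frame(c); tops(c,im,d); cv2.imwrite(f"pics/{c}9.png",im)
```

```text
side blue [322.8 210. ] 198 depth [0.5199 0.0656 0.134 ] plane.143 [0.5168 0.0753 0.143 ]
side red [316.2 242.7] 237 depth [0.5006 0.1461 0.1339] plane.143 [0.4979 0.1544 0.143 ]
top blue [286.  248.4] 261 depth [0.521  0.0626 0.1338] plane.143 [0.5201 0.0625 0.143 ]
top yellow [222.  212.3] 283 depth [0.5804 0.1614 0.1334] plane.143 [0.5788 0.1601 0.143 ]
top red [234.9 262.5] 316 depth [0.5014 0.1419 0.1336] plane.143 [0.5008 0.1408 0.143 ]
```

View pics/side9.png

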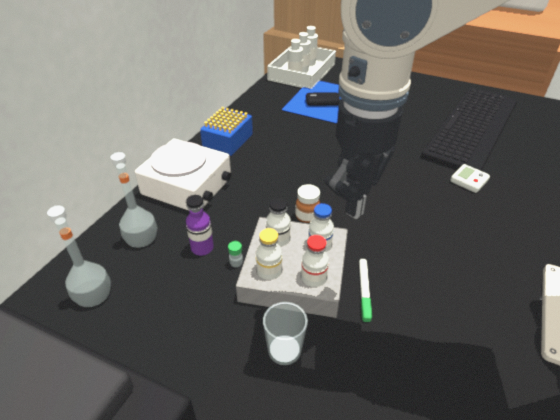

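The side view shows all three stoppers down (blue 322,210; yellow 268,236; red 316,243) with tops at about 0.134. The bottles are upright, the bystanders haven't moved and the gripper is clear.

```bash
python3 -c "
from workcell import hand_in; print(hand_in())"
```

```text
the job is handed in; nothing more can be done
None
```

I pressed the blue, yellow and red stoppers home in that order at about 10 N each, with all three tops measured at about 0.134 m, saw no sign that the black bottle or the bystanders had been disturbed, and handed the job in at about 16 s; no verdict came back.

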